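# Clear and pop a touch-latch supply box

## Robot

A 7-joint arm with a two-finger parallel gripper is mounted at the origin on the work surface. World frame = base frame: x ahead of the robot, y to its left, z up, the work surface at z = 0. Lengths are in m, angles in degrees, forces in N, time in s.
With the tool pointing down it reaches from about 0.4 to 0.75 m from the base axis. Payload 19.5 kg.
Tool frame: the origin (TCP) lies midway between the tips of the shut fingers; the grasp point (between the pads) lies 19 mm behind it; z points along the fingers, y is the line along which they close (so a half turn about z gives the same grasp; the last joint's range is limited). The gripper opens to 85 mm and grips with 20 to 120 N. Pads are 22 mm wide; open, the fingers measure 114 mm over their backs; the gripper's body (76 mm by 85 mm) begins 54 mm behind the grasp point. The pads swing forward as they close: fully open they stand 13 mm farther back than shut.
Start: joints at [68.772, 40.479, -1.581, 85.061, 1.261, 54.483, -4.326], TCP at [0.186, -0.544, 0.231] pointing down, gripper open.
Joint ranges: [-155.06, 155.06], [-18.47, 123.98], [-90, 86.84], [0, 140.48], [-83.41, 263.41], [0, 116], [-161.91, 161.91]. Speed limits (degrees/s): [108.29, 108.29, 147.25, 147.25, 172.46, 172.46, 172.46].

## Interface

Orientations are given as a 3x3 rotation matrix whose columns are the frame's x, y, z axes.
In Python, from rig import r gives the robot as it stands. The module is installed in compiled form; this text tells all that it offers.
- The arm moves only by the shell command python3 -m jog 'ROWS' [OPENING] [FORCE]. ROWS is JSON, a list of rows, each a list of 6 numbers: the shift along the tool's x, y, z normalised to -1 to 1, where 1 is 1 m, then the turn, a rotation vector about the tool's x, y, z normalised to -1 to 1, where 1 is 0.5 rad. In form: [[tx, ty, tz, ax, ay, az], ...]. A call has 1 to 8 rows; each row is the pose to reach, as a shift and turn from the pose commanded when the call began, along the tool's axes at that moment; what a row does not reach only later rows make up. A row lasts 1/12 s, in which the tool goes at most 41.7 mm and 7.16 degrees, less where a joint would pass 70% of its speed; a pose out of reach is approached as far as the arm can. A call with a number of a shift or a turn outside -1 to 1 is refused whole. A call with a gripper value outside its range is refused whole. OPENING is the opening, from 0 (shut) to 1 (fully open), set as the call begins (- or left out, the last holds). The fingers move at their own pace and stop on an object; FORCE is the grip in N (left out, the last holds). Time passes only in rows, so rows that repeat a pose let the fingers close. It gives the time, the measured TCP pose, the force, the opening and the grip force at its end, in the units of the state.
- r.sense(): the state, without advancing time (a new reading comes with each control period).
- r.read_camera(name): name is "scene" or "side" or "wrist"; returns a dict with "color" (400x640x3 uint8, red, green, blue), "range_z" (400x640 float32, m along the optical axis (not along the pixel's ray), 0 where there is no reading), "mtx" (3x3 intrinsics, pixels), "origin" and "rotation" of the camera in the world; the wrist camera has in their place "tool_from_camera" (4x4, takes a point from camera to tool coordinates, whose origin is the TCP and whose axes are the flange's). Camera axes: x right, y down, z forward; pixel columns grow to the right and rows downward; lengths in m; the calibration is good to about 2 mm. A picture is of the moment at which its call begins: read the wrist's pose just before it.
- r.job_done(): hands the job in; it is judged then, once.
Trained networks look in a picture, given as the dict that the camera call returned (one of the last four; its "shot" number tells which), for a name from the list of things; names that differ only in an ending like _2 or _b are one class to them, and where a whole thing is asked for, a point or a joint stands for the part that bears it (a point fixed in the world has none). Each returns a list of dicts, best first, with "confidence" (0 to 1); they miss things now and then, are a little off and sometimes report something else, mostly with a low value. They report only what shows in the picture. A call takes as long as a camera call. They do not tell look-alikes from the thing itself.
- r.silhouettes(picture, target): "mask" (400x640 bool, what is visible of it) and "box" ([left, top, right, bottom] in pixels, round what is visible of it).
- r.tip_of(picture, target): "at" ([column, row] in pixels: a listed point, or the origin of a listed thing).
The state is a dict: "time_s": time; "joints": joint angles; "dq": joint speeds; "tau": joint torques, N m; "tool_pos": TCP position; "tcp_rot": TCP orientation; "contact_force": force on the tool from outside, world axes, zero at the start; "ft_torque": the same for the moment, N m; "opening": opening from 0.0 (shut) to 1.0 (fully open); "finger_force": force on a finger pad.
Only numpy, scipy, OpenCV 4.12 (cv2) and the standard library are available. Lean on these libraries where they do the work, as an engineer would, in place of code of your own. Each camera call takes 0.05 s, during which the arm holds its last target. There are 200 camera calls.

## Task

A roll of tape lies on the push-to-open lid of one of the two plywood supply boxes. Without lifting it, push it with your fingertips along the top of that box until it is completely off the lid and lies flat on the railed shelf beside it; then press that lid down at the small steel disc near its front edge until its catch lets go, and take the hand away so that the lid springs ajar by itself. Leave the other box shut and everything else where it stands.

Things in the scene. Friction and masses are not known exactly. Their poses are not given: they have to be found in the camera images.
- boxa: plywood supply box fixed to the table, 180 (x) x 270 (y) x 110 mm high, origin at the centre of its underside, front facing its own -x. On its -y half a push-to-open lid is inset in the top, on its +y half is a fixed railed shelf. The lid spans x -74 to +66 and y -125 to -7 mm of the box and is hinged at its back (+x) edge; its top is at 111 mm, 1 mm above the rest. The tape roll lies on this box's lid.
- boxa_press (a point): small flush steel disc (20 mm across) on top of box A's lid, where to press: 20 mm behind the middle of the lid's front edge, 120 mm in front of the hinge; moves with the 140 x 118 x 12 mm lid. With the lid shut it lies at x -54, y -66, z 111 mm in the box's frame.
- boxa_shelf (a point): on top of box A's shelf near its middle, at x 0, y +62, z 110 mm in the box's frame, a good place for the roll's centre. The shelf spans y -5 to +129 mm, 110 mm above the table, with a lip 6 mm thick and 12 mm high at its front, back and outer end, none towards the lid; 168 mm clear between front and back lips.
- boxa_lid (a joint): lid angle, rad: 0 shut, negative pressed in, positive open. The catch holds it at 0, also under the roll, until pressed to about -0.04 (5 to 6 mm down at the disc, about 6 N); it bottoms at -0.07 (8 mm). Once let go it stays unlatched; as the finger rises the spring lifts the lid within a second to about 0.4, its front edge then some 55 mm higher.
- tape: roll of tape lying flat, a ring of outer diameter 90 mm, inner diameter 76 mm, 48 mm high, about 0.18 kg, origin at the centre of its underside, z up
- boxb: plywood supply box fixed to the table, 180 (x) x 270 (y) x 110 mm high, origin at the centre of its underside, front facing its own -x. The same box mirrored: lid on its +y half, shelf on its -y half. Its lid is empty and must stay shut; the jar stands on its shelf.
- boxb_lid (a joint): angle of box B's lid in rad, as for box A; 0 shut
- jar: bystander: amber glass jar with a steel cap, 52 mm across, 70 mm high, standing on box B's shelf; origin at the centre of its underside
- gluegun: bystander: black and green hot-glue gun lying on its side, about 185 x 130 x 36 mm, on the cutting mat to the robot's right
- mug: bystander: white open cup, 80 mm across, 95 mm high, behind the boxes
- paint: bystander: white bottle with black cap, 60 mm across, 160 mm high, beyond the right end of the boxes
- brush: bystander: brush lying on the table behind the boxes, on the left
- tape2: bystander: low brown tape roll lying on the table in front of the boxes, 100 mm across, 24 mm high; not the roll to be moved
- block: bystander: cork sanding block 90 x 50 x 30 mm beyond the left end of the boxes
There are look-alikes about, which are no part of the job. Leave any green or pink look-alike of the tape alone.

How it is judged:
By the outcome, as a careful person would: the job done as asked, in the order asked, and still so for the second after the job is handed in, with the robot touching nothing.
It also fails if it takes over 51 s, if anything falls off the work surface, if the arm or the gripper's body presses on something with over 40 N, if the wrist force passes 120 N, or if a joint passes its speed limit or range.

## Working session

There is one attempt and no reset: what is moved stays moved. The work goes in short steps, Python scripts to look and compute and a shell command to move; the robot and the scene stay as the last step left them, time stands still between calls to the robot, and variables do not carry over. Pictures are saved under pics/ and viewed, at most 10 in all, crops included, and the job is handed in when it is done.

```bash
mkdir -p pics; cat > h.py <<'E'
import numpy as np, cv2
from rig import r
def pt(p,u,v,z=None):
    K=p["mtx"];d=np.array([(u-K[0,2])/K[0,0],(v-K[1,2])/K[1,1],1.])
    R=np.array(p["rotation"]);o=np.array(p["origin"])
    if z is None:
        return o+R@(d*p["range_z"][int(round(v)),int(round(u))])
    w=R@d; return o+w*(z-o[2])/w[2]
def save(p,n): cv2.imwrite("pics/"+n,p["color"][:,:,::-1])
def cloud(p):
    K=p["mtx"];v,u=np.mgrid[:400,:640];z=p["range_z"]
    c=np.stack([(u-K[0,2])/K[0,0]*z,(v-K[1,2])/K[1,1]*z,z],-1)
    return c@np.array(p["rotation"]).T+np.array(p["origin"])
E
python3 - <<'E'
from h import *
np.set_printoptions(precision=4,suppress=True)
s=r.sense();print(s["time_s"],s["tool_pos"],s["tcp_rot"],s["contact_force"],s["opening"])
for n in ["scene","side"]:
    p=r.read_camera(n);save(p,n+".png");print(n,p["origin"])
    for t in ["tape","boxa_press","boxa_shelf","boxa","boxb","jar","gluegun","mug","paint","tape2"]:
        f=r.tip_of(p,t)
        print(t,[(np.round(x["at"]),round(x["confidence"],2),pt(p,*x["at"],z={"boxa_press":.111,"boxa_shelf":.11,"tape":.111}.get(t,0.))) for x in f[:3]])
E
```

```text
0.0 [ 0.1856 -0.5439  0.2308] [[ 0.9464  0.323  -0.0004]
 [ 0.323  -0.9464  0.001 ]
 [-0.     -0.0011 -1.    ]] [ 0.8906 -0.4198 -0.276 ] 0.9984307310641899
scene [ 1.2589 -0.1691  1.1119]
tape [(array([307., 265.]), 0.86, array([ 0.7616, -0.1075,  0.111 ])), (array([396., 133.]), 0.81, array([0.3046, 0.3372, 0.111 ])), (array([438., 164.]), 0.8, array([0.4922, 0.4264, 0.111 ]))]
boxa_press [(array([357., 177.]), 0.77, array([0.4776, 0.1301, 0.111 ]))]
boxa_shelf [(array([392., 170.]), 0.81, array([0.4746, 0.2599, 0.11  ]))]
boxa [(array([377., 198.]), 0.88, array([0.5058, 0.2072, 0.    ]))]
boxb [(array([265., 220.]), 0.71, array([ 0.5008, -0.2069,  0.    ]))]
jar [(array([247., 218.]), 0.66, array([ 0.472 , -0.2682,  0.    ]))]
gluegun [(array([214., 179.]), 0.85, array([ 0.2604, -0.3717,  0.    ]))]
mug []
paint []
tape2 [(array([307., 265.]), 0.86, array([ 0.7065, -0.1007,  0.    ])), (array([396., 133.]), 0.81, array([0.1988, 0.3933, 0.    ])), (array([438., 164.]), 0.8, array([0.4071, 0.4924, 0.    ]))]
side [-0.0311  1.0305  1.0347]
tape [(array([342., 283.]), 0.89, array([0.2
[... 332 characters left out ...]
ray([0.5011, 0.2088, 0.    ])), (array([300., 214.]), 0.46, array([0.5519, 0.0229, 0.    ]))]
boxb [(array([344., 177.]), 0.8, array([ 0.5055, -0.2384,  0.    ])), (array([286., 251.]), 0.68, array([0.5072, 0.2003, 0.    ]))]
jar [(array([340., 148.]), 0.68, array([ 0.6048, -0.4113,  0.    ]))]
gluegun [(array([417., 173.]), 0.84, array([ 0.2668, -0.3936,  0.    ]))]
mug [(array([247., 197.]), 0.96, array([0.7666, 0.0311, 0.    ])), (array([304., 214.]), 0.18, array([0.5398, 0.019 , 0.    ]))]
paint []
tape2 [(array([342., 283.]), 0.89, array([0.295 , 0.2354, 0.    ])), (array([342., 331.]), 0.86, array([0.2286, 0.3822, 0.    ])), (array([258., 337.]), 0.69, array([0.4162, 0.5011, 0.    ]))]
```

View pics/scene.png

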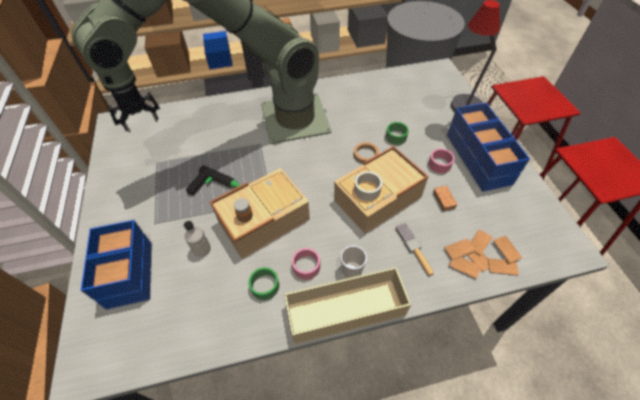

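View pics/side.png

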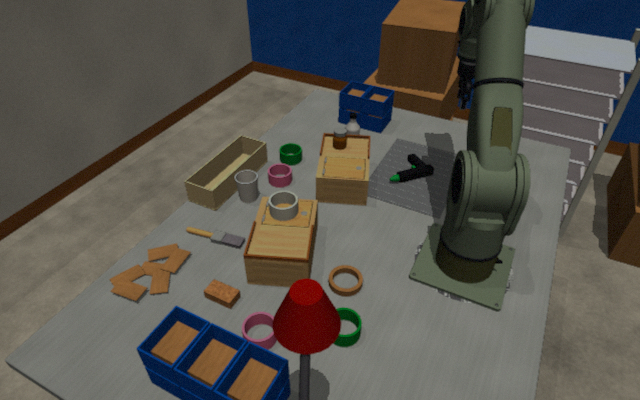

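The scene picture shows both boxes, with the hand at top left. Things that could be taken for the tape, by scene pixel:
- white ring on box A's lid at (368,185)
- green rings at (397,132) and (264,283)
- pink rings at (441,160) and (306,263)
- brown ring tape2 at (366,152)

By the description it is the white one on the lid. The side view shows it at (284,205).

```bash
python3 - <<'E'
from h import *
from scipy.optimize import least_squares
np.set_printoptions(precision=4,suppress=True)
ps=[r.read_camera(n) for n in ["scene","side"]]
for n,p in zip(["scene","side"],ps):
    C=cloud(p);X,Y,Z=C[...,0],C[...,1],C[...,2]
    reg=(p["range_z"]>0)&(X>.35)&(X<.68)&(Y>0.0)&(Y<.4)
    top=reg&(Z>.103)&(Z<.118)
    P=C[top][:,:2]; 
    print(n,"top n",top.sum(),"z",np.median(C[top][:,2]),"rect",cv2.minAreaRect((P*1000).astype(np.float32)))
    lip=reg&(Z>.1185)&(Z<.127)
    ring=reg&(Z>.15)&(Z<.175)
    Q=C[ring]; print("ring n",len(Q),np.median(Q[:,2]),cv2.minEnclosingCircle((Q[:,:2]*1000).astype(np.float32)))
    f=least_squares(lambda a:np.hypot(Q[:,0]-a[0],Q[:,1]-a[1])-.0415,[Q[:,0].mean(),Q[:,1].mean()],loss="soft_l1",f_scale=.003);print("fit",f.x)
    reg=(p["range_z"]>0)&(X>.35)&(X<.68)&(Y>-.4)&(Y<0.0)&(Z>.103)&(Z<.125)
    print("B",cv2.minAreaRect((C[reg][:,:2]*1000).astype(np.float32)))
p=ps[0];c=cv2.resize(p["color"][130:240,310:450],None,fx=5,fy=5,interpolation=cv2.INTER_CUBIC)
cv2.imwrite("pics/crop.png",c[:,:,::-1])
E
```

```text
scene top n 2728 z 0.10925738677254626 rect ((507.32183837890625, 208.7406005859375), (184.1462860107422, 275.00799560546875), 21.474279403686523)
ring n 198 0.15685626983118417 ((542.0108032226562, 146.72341918945312), 46.26275634765625)
fit [0.5428 0.147 ]
B ((498.4018859863281, -212.17739868164062), (186.90232849121094, 271.7842102050781), 21.457530975341797)
side top n 3125 z 0.11094782327835884 rect ((506.0967712402344, 206.5037384033203), (180.35540771484375, 277.0989990234375), 21.722198486328125)
ring n 249 0.15776905708818834 ((539.9415893554688, 148.99285888671875), 48.405662536621094)
fit [0.5384 0.1481]
B ((498.02178955078125, -213.60809326171875), (180.07650756835938, 282.0445861816406), 20.95777130126953)
```

View pics/crop.png

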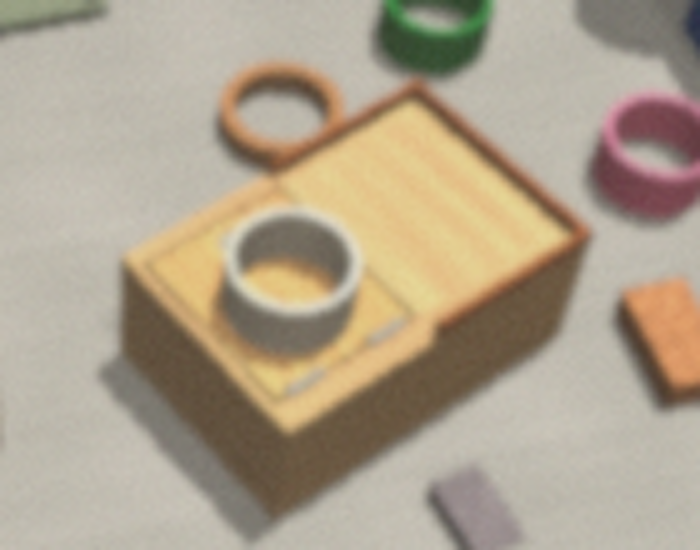

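The crop confirms the white ring on box A's lid. The disc peeks out at crop (225,240), the hinges are at the back around (300–390, 330–380), and the shelf is to the upper right. The box's yaw is 21.5°, with its centre at (0.5065, 0.2075). The roll is at box-frame (10, -68) mm.

```bash
cat > go.py <<'E'
# usage: go.py bx by z(mm, box A frame) [yaw of tool y, deg]: prints shift/turn to target in jog units
import sys
from h import *
from scipy.spatial.transform import Rotation as Ro
a=np.radians(21.5);O=np.array([.5065,.2075])
s=r.sense();T=np.array(s["tcp_rot"]);p=np.array(s["tool_pos"])
B=np.array([[np.cos(a),-np.sin(a)],[np.sin(a),np.cos(a)]])
print("t",round(s["time_s"],2),"box xyz mm",np.round(np.r_[B.T@(p[:2]-O),p[2]]*1000,1),"F",np.round(s["contact_force"],1),"op",round(s["opening"],2),"q",np.round(s["joints"],0))
if len(sys.argv)>3:
    b=np.array([float(v) for v in sys.argv[1:4]])/1000
    yw=np.radians(float(sys.argv[4]) if len(sys.argv)>4 else 21.5)
    w=np.r_[O+B@b[:2],b[2]]
    y=np.array([np.cos(yw),np.sin(yw),0]);z=np.array([0,0,-1.]);G=np.c_[np.cross(y,z),y,z]
    print("shift",np.round(T.T@(w-p),3),"turn",np.round(Ro.from_matrix(T.T@G).as_rotvec()/.5,3))
E
python3 go.py 10 -150 300
```

```text
t 1.2 box xyz mm [-574.  -581.8  231.3] F [-0.6  0.6 -0.2] op 0.99 q [69. 40. -2. 85.  1. 54. -4.]
shift [ 0.563 -0.458 -0.069] turn [-0.    -0.    -3.234]
```

```bash
python3 -m jog '[[0.04,-0.03,-0.069,0,0,-0.2],[0.563,-0.458,-0.069,0,0,-1],[0.563,-0.458,-0.069,0,0,-1],[0.563,-0.458,-0.069,0,0,-1],[0.563,-0.458,-0.069,0,0,-1],[0.563,-0.458,-0.069,0,0,-1],[0.563,-0.458,-0.069,0,0,-1],[0.563,-0.458,-0.069,0,0,-1]]' 0.45; python3 go.py 10 -150 300
```

```text
time_s: 1.87
tool_pos: [0.3542, -0.2751, 0.28]
tcp_rot: [[0.676, 0.737, 0.0], [0.737, -0.676, -0.0], [0.0, 0.0, -1.0]]
contact_force: [1.3, -0.9, -0.4]
opening: 0.448
finger_force: 0.0
t 1.87 box xyz mm [-318.6 -393.2  280. ] F [ 1.3 -0.9 -0.4] op 0.45 q [ 40.  26.  -9. 105.   6.  49. -15.]
shift [ 0.402 -0.075 -0.02 ] turn [ 1.000e-03  0.000e+00 -2.235e+00]
```

```bash
python3 -m jog '[[0.402,-0.075,-0.02,0,0,-1],[0.402,-0.075,-0.02,0,0,-1],[0.402,-0.075,-0.02,0,0,-1],[0.402,-0.075,-0.02,0,0,-1],[0.402,-0.075,-0.02,0,0,-1],[0.402,-0.075,-0.02,0,0,-1],[0.402,-0.075,-0.02,0,0,-1],[0.402,-0.075,-0.02,0,0,-1]]'; python3 go.py 10 -150 300
```

```text
time_s: 2.53
tool_pos: [0.5305, 0.0077, 0.2962]
tcp_rot: [[0.24, 0.971, 0.0], [0.971, -0.24, -0.0], [0.0, 0.0, -1.0]]
contact_force: [0.6, -1.5, 0.8]
opening: 0.453
finger_force: 0.0
t 2.53 box xyz mm [ -50.9 -194.7  296.2] F [ 0.6 -1.5  0.8] op 0.45 q [  5.  33. -17.  88.  11.  61. -28.]
shift [ 0.072  0.024 -0.004] turn [ 1.000e-03  0.000e+00 -1.235e+00]
```

```bash
python3 -m jog '[[0.072,0.024,-0.004,0,0,-1],[0.072,0.024,-0.004,0,0,-1],[0.072,0.024,-0.004,0,0,-1],[0.072,0.024,-0.004,0,0,-1],[0.072,0.024,-0.004,0,0,-1]]'; python3 go.py 10 -150 128
```

```text
time_s: 2.95
tool_pos: [0.5704, 0.0701, 0.2997]
tcp_rot: [[-0.262, 0.965, -0.0], [0.965, 0.262, 0.0], [0.0, -0.0, -1.0]]
contact_force: [0.1, -1.0, 0.3]
opening: 0.451
finger_force: 0.0
t 2.95 box xyz mm [   9.1 -151.3  299.7] F [ 0.1 -1.   0.3] op 0.45 q [  2.  38. -25.  78.  16.  68.  -9.]
shift [0.001 0.001 0.172] turn [-0.001 -0.001 -0.221]
```

```bash
python3 - <<'E'
from h import *
s=r.sense();T=np.array(s["tcp_rot"]);o=np.array(s["tool_pos"])
p=r.read_camera("wrist");M=np.array(p["tool_from_camera"])
p["rotation"]=T@M[:3,:3];p["origin"]=o+T@M[:3,3];save(p,"w1.png")
C=cloud(p);a=np.radians(21.5);B=np.array([[np.cos(a),-np.sin(a)],[np.sin(a),np.cos(a)]])
Q=C[(p["range_z"]>0)&(C[...,2]>.15)&(C[...,2]<.17)];b=(Q[:,:2]-[.5065,.2075])@B
print(len(Q),cv2.minEnclosingCircle((b*1000).astype(np.float32)))
f=r.tip_of(p,"boxa_press");print([(x["at"],x["confidence"],B.T@(pt(p,*x["at"],z=.111)[:2]-[.5065,.2075])) for x in f])
E
```

```text
3086 ((11.905105590820312, -67.73274993896484), 44.99384689331055)
[([244.0, 95.7], 0.8, array([-0.04905393, -0.06641078]))]
```

View pics/w1.png

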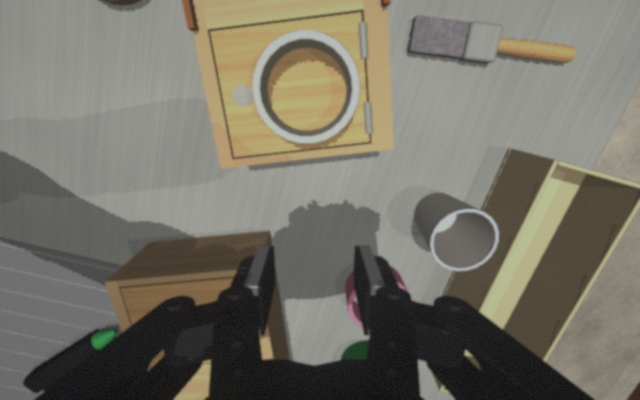

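The wrist view shows the roll round (306,87), the disc at (243,96), the hinges at the lid's right edge, and nothing in the fingers' way. I'll descend beside the lid.

```bash
python3 -m jog '[[0.001,0.003,0.1,0,0,-0.221],[0.001,0.003,0.1,0,0,-0.221],[0.001,0.003,0.172,0,0,-0.221],[0.001,0.003,0.172,0,0,-0.221],[0.001,0.003,0.172,0,0,-0.221],[0.001,0.003,0.172,0,0,-0.221],[0.001,0.003,0.172,0,0,-0.221]]'; python3 go.py 10 0 128
```

```text
time_s: 3.63
tool_pos: [0.5738, 0.0717, 0.13]
tcp_rot: [[-0.358, 0.934, 0.002], [0.934, 0.358, 0.0], [-0.0, 0.002, -1.0]]
contact_force: [-0.1, -0.1, 0.6]
opening: 0.447
finger_force: 0.0
t 3.63 box xyz mm [  12.8 -151.   130. ] F [-0.1 -0.1  0.6] op 0.45 q [  1.  49. -22.  91.  24.  44. -11.]
shift [ 0.151 -0.004  0.002] turn [ 0.004  0.001 -0.018]
```

```bash
python3 -m jog '[[0.01,0,0,0,0,0],[0.02,0,0,0,0,0],[0.028,0,0,0,0,0],[0.036,0,0,0,0,0],[0.044,0,0,0,0,0],[0.052,0,0,0,0,0],[0.060,0,0,0,0,0],[0.068,0,0,0,0,0]]'; python3 go.py 10 10 128;  python3 - <<'E'
from h import *
p=r.read_camera("side")
C=cloud(p);a=np.radians(21.5);B=np.array([[np.cos(a),-np.sin(a)],[np.sin(a),np.cos(a)]])
m=r.silhouettes(p,"tape");print([(x["box"],x["confidence"]) for x in m])
save(p,"s2.png")
E
```

```text
time_s: 4.3
tool_pos: [0.5482, 0.1358, 0.128]
tcp_rot: [[-0.36, 0.933, 0.0], [0.933, 0.36, 0.0], [0.0, 0.0, -1.0]]
contact_force: [1.0, -1.3, 2.2]
opening: 0.451
finger_force: 1.0
t 4.3 box xyz mm [ 12.5 -82.  128. ] F [ 1.  -1.3  2.2] op 0.45 q [ -7.  48. -21.  94.  23.  42. -17.]
shift [ 0.092 -0.003  0.   ] turn [ 0.    -0.    -0.014]
[([336.0, 304.7, 362.8, 347.4], 0.95), ([267.1, 199.4, 298.5, 233.4], 0.76), ([243.9, 311.3, 276.6, 350.2], 0.68), ([326.0, 265.9, 363.7, 298.7], 0.67)]
```

View pics/s2.png

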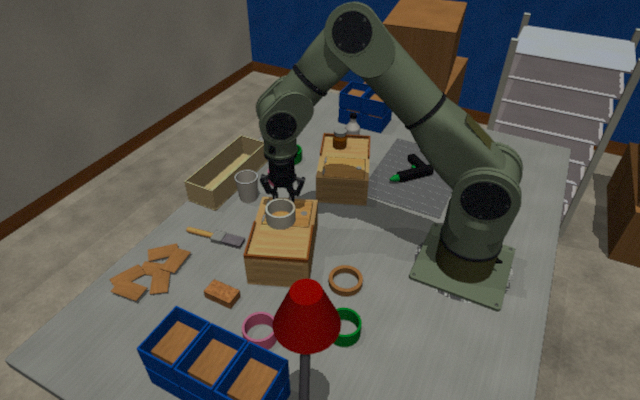

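The roll (280,213) has started to slide ahead of both fingertips (280,185). I'll continue.

```bash
python3 -m jog '[[0.008,0,0,0,0,0],[0.017,0,0,0,0,0],[0.026,0,0,0,0,0],[0.035,0,0,0,0,0],[0.044,0,0,0,0,0],[0.052,0,0,0,0,0],[0.059,0,0,0,0,0],[0.066,0,0,0,0,0]]'; python3 -m jog '[[0.006,0,0,0,0,0],[0.011,0,0,0,0,0],[0.016,0,0,0,0,0],[0.020,0,0,0,0,0],[0.023,0,0,0,0,0],[0.025,0,0,0,0,0],[0.025,0,0,0,0,0]]'; python3 go.py 10 -20 130; cat > ring.py <<'E'
from h import *
a=np.radians(21.5);B=np.array([[np.cos(a),-np.sin(a)],[np.sin(a),np.cos(a)]])
for n in ["scene","side"]:
    p=r.read_camera(n);C=cloud(p);b=(C[...,:2]-[.5065,.2075])@B
    m=(p["range_z"]>0)&(C[...,2]>.148)&(C[...,2]<.165)&(abs(b[...,0])<.08)&(b[...,1]>0.02)&(b[...,1]<.15)
    q=b[m];print(n,len(q),cv2.minEnclosingCircle((q*1000).astype(np.float32)),np.median(C[m][:,2]))
E
python3 ring.py
```

```text
time_s: 5.07
tool_pos: [0.5244, 0.1973, 0.128]
tcp_rot: [[-0.36, 0.933, -0.0], [0.933, 0.36, 0.0], [0.0, -0.0, -1.0]]
contact_force: [-0.2, 0.2, -0.9]
opening: 0.451
finger_force: 0.4
time_s: 5.65
tool_pos: [0.5156, 0.2203, 0.128]
tcp_rot: [[-0.36, 0.933, -0.0], [0.933, 0.36, 0.0], [0.0, 0.0, -1.0]]
contact_force: [0.1, 1.1, -0.8]
opening: 0.451
finger_force: 0.0
t 5.65 box xyz mm [ 13.1   8.6 128. ] F [ 0.1  1.1 -0.8] op 0.45 q [-16.  48. -20.  95.  22.  41. -26.]
shift [-0.029 -0.003 -0.002] turn [ 0.    -0.001 -0.013]
scene 87 ((14.55948543548584, 60.085453033447266), 45.47726058959961) 0.15487026058752196
side 280 ((10.713562965393066, 62.19974136352539), 46.564517974853516) 0.1565507244713522
```

The roll lies flat at box (12,61), 23 mm clear of the lid. I'll back off, rise, shut the fingers and look at the disc.

```bash
python3 -m jog '[[-0.02,0,0,0,0,0],[-0.04,0,-0.01,0,0,0],[-0.06,0,-0.04,0,0,0],[-0.1,-0.02,-0.08,0,0,0],[-0.13,-0.04,-0.1,0,0,0],[-0.14,-0.06,-0.1,0,0,0],[-0.14,-0.064,-0.1,0,0,0],[-0.14,-0.064,-0.1,0,0,0]]' 0; python3 - <<'E'
from h import *
s=r.sense();T=np.array(s["tcp_rot"]);o=np.array(s["tool_pos"])
p=r.read_camera("wrist");M=np.array(p["tool_from_camera"])
p["rotation"]=T@M[:3,:3];p["origin"]=o+T@M[:3,3];save(p,"w2.png")
a=np.radians(21.5);B=np.array([[np.cos(a),-np.sin(a)],[np.sin(a),np.cos(a)]])
f=r.tip_of(p,"boxa_press");print([(x["at"],x["confidence"],B.T@(pt(p,*x["at"],z=.111)[:2]-[.5065,.2075]),pt(p,*x["at"])) for x in f])
E
python3 go.py -51 -66 125
```

```text
time_s: 6.42
tool_pos: [0.5061, 0.0643, 0.2288]
tcp_rot: [[-0.357, 0.934, 0.001], [0.934, 0.357, -0.0], [-0.001, 0.001, -1.0]]
contact_force: [-0.7, 1.2, -0.7]
opening: 0.001
finger_force: 0.0
[([312.5, 106.8], 0.84, array([-0.0521948 , -0.06357082]), array([0.48122848, 0.12925322, 0.11200309]))]
t 6.52 box xyz mm [ -51.5 -131.1  228. ] F [ 0.6  0.5 -0.1] op 0.0 q [  3.  37. -25.  98.  19.  50. -10.]
shift [0.065 0.    0.103] turn [ 0.001 -0.001 -0.013]
```

View pics/w2.png

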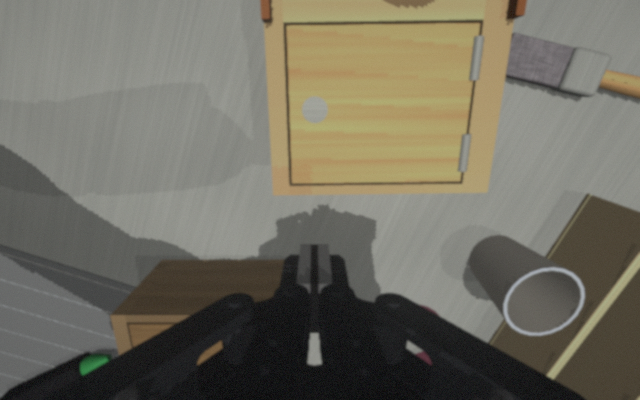

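The disc shows at (314,109), which is box (-52,-64); the lid is clear and shut. I'll go above it.

```bash
python3 -m jog '[[0.033,0,0.02,0,0,0],[0.066,0,0.05,0,0,-0.013],[0.066,0,0.09,0,0,-0.013],[0.066,0,0.108,0,0,-0.013],[0.066,0,0.110,0,0,-0.013],[0.066,0,0.112,0,0,-0.013],[0.066,0,0.112,0,0,-0.013]]'; python3 go.py -52 -65 105
```

```text
time_s: 7.1
tool_pos: [0.4831, 0.1283, 0.1166]
tcp_rot: [[-0.366, 0.93, 0.001], [0.93, 0.366, 0.0], [0.0, 0.001, -1.0]]
contact_force: [-0.6, -0.8, 0.6]
opening: -0.001
finger_force: 0.0
t 7.1 box xyz mm [-50.8 -65.2 116.6] F [-0.6 -0.8  0.6] op -0.0 q [ -8.  45. -18. 108.  26.  31. -23.]
shift [ 0.    -0.001  0.012] turn [ 0.002 -0.    -0.   ]
```

```bash
python3 -m jog '[[0,-0.001,0.003,0,0,0],[0,-0.001,0.005,0,0,0],[0,-0.001,0.007,0,0,0],[0,-0.001,0.009,0,0,0],[0,-0.001,0.010,0,0,0],[0,-0.001,0.010,0,0,0]]'; python3 -m jog '[[0,0,0.001,0,0,0],[0,0,0.002,0,0,0],[0,0,0.002,0,0,0]]'
```

```text
time_s: 7.6
tool_pos: [0.4821, 0.1274, 0.1063]
tcp_rot: [[-0.366, 0.931, 0.001], [0.931, 0.366, 0.0], [-0.0, 0.001, -1.0]]
contact_force: [-0.8, -0.4, 6.2]
opening: -0.0
finger_force: 2.6
time_s: 7.85
tool_pos: [0.482, 0.1273, 0.1043]
tcp_rot: [[-0.366, 0.931, 0.001], [0.931, 0.366, 0.0], [-0.0, 0.001, -1.0]]
contact_force: [-0.6, -0.4, 4.9]
opening: -0.002
finger_force: 2.6
```

The force fell from 6.2 to 4.9 N while the finger went deeper, so the catch has let go. I'll rise straight up and away.

```bash
python3 -m jog '[[0,0,-0.005,0,0,0],[0,0,-0.02,0,0,0],[0,0,-0.05,0,0,0],[-0.01,0,-0.09,0,0,0],[-0.03,0,-0.13,0,0,0],[-0.06,0,-0.16,0,0,0],[-0.09,0,-0.18,0,0,0],[-0.12,0,-0.19,0,0,0]]'; python3 -m jog '[[-0.03,0,-0.02,0,0,0],[-0.05,0,-0.03,0,0,0],[-0.05,0,-0.03,0,0,0],[-0.05,0,-0.03,0,0,0],[-0.05,0,-0.03,0,0,0],[-0.05,0,-0.03,0,0,0],[-0.05,0,-0.03,0,0,0],[-0.05,0,-0.03,0,0,0]]'; python3 ring.py; python3 - <<'E'
from h import *
p=r.read_camera("scene");cv2.imwrite("pics/end.png",cv2.resize(p["color"][100:300,160:480],None,fx=2.5,fy=2.5,interpolation=cv2.INTER_CUBIC)[:,:,::-1])
a=np.radians(21.5);B=np.array([[np.cos(a),-np.sin(a)],[np.sin(a),np.cos(a)]])
q=r.read_camera("side");C=cloud(q);b=(C[...,:2]-[.5065,.2075])@B
m=(q["range_z"]>0)&(b[...,0]<-.03)&(b[...,0]>-.075)&(b[...,1]<-.03)&(b[...,1]>-.1)&(C[...,2]<.2)
print("lid z",np.percentile(C[m][:,2],[10,50,90]))
E
```

```text
time_s: 8.52
tool_pos: [0.5264, 0.0142, 0.2977]
tcp_rot: [[-0.366, 0.931, 0.004], [0.931, 0.366, 0.0], [-0.001, 0.004, -1.0]]
contact_force: [0.1, -0.3, 0.2]
opening: 0.001
finger_force: 0.0
time_s: 9.18
tool_pos: [0.5438, -0.0301, 0.3239]
tcp_rot: [[-0.367, 0.93, -0.0], [0.93, 0.367, 0.0], [0.0, -0.0, -1.0]]
contact_force: [-0.3, -0.5, 0.0]
opening: 0.002
finger_force: 0.0
scene 178 ((12.497869491577148, 58.77638626098633), 46.81258773803711) 0.15530820386998795
side 280 ((11.614297866821289, 61.12828063964844), 45.648216247558594) 0.15695503543954498
lid z [0.08643651 0.15810491 0.16428063]
```

View pics/end.png

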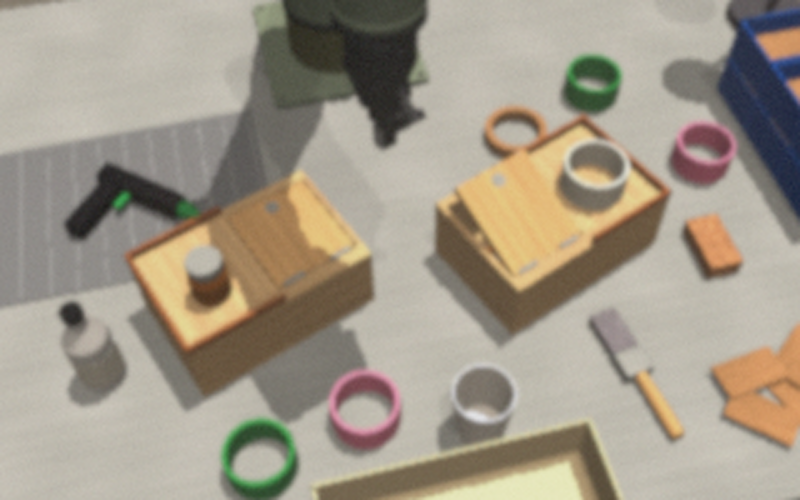

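The final view shows box A's lid ajar (crop 510,215) and the roll flat on the shelf (595,170). Box B is shut with its jar in place, and everything else stands where it was.

```bash
python3 -c "
from rig import r
print(r.job_done())"
```

```text
the job is handed in; nothing more can be done
None
```

I pushed the white tape roll off box A's lid and it lies flat on the railed shelf; the lid then sprang ajar after the press, the last picture shows box B shut and everything else in place, and I handed the job in at about 9.5 s.

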